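# Shut and lock a field monitor's battery hatch

### The job

The field monitor lies on its screen with its battery hatch standing open: swing the hatch fully shut, then press the hatch's wing-headed quarter-turn fastener straight down until you feel it bottom and turn it a quarter turn clockwise (seen from above), so that its cam catches and it stays turned and held down when you let go. Press and turn with feeling, never forcing the fastener with more than about 20 N, and leave everything else on the table where it is.

Things in the scene. Friction and masses are not known exactly. Their poses are not given: they have to be found in the camera images.
- monitor: Grey field monitor lying on its screen on a black rubber mat (200 x 280 mm); fixed to the table. Case 170 mm (its x) by 250 mm (its y), back face 66 mm above the table. Origin at the table under the middle of the case, z up. A battery bay opens in the middle of the back face; the hatch covers it.
- hatch_hinge (a point): Middle of the hatch's hinge line, which runs along the monitor's y, 55 mm from the case's middle towards the monitor's +x, level with the back face. Fixed to the case, axes as the monitor's. The hinge is stiff (0.25 N m): the hatch stays where it is left.
- hatch (a joint): Opening angle of the hatch (rad): 0 = flat shut, 1.6 = fully open; starts between 0.75 and 1.3. Shut, the hatch reaches from the hinge towards the monitor's -x; it opens by lifting that free edge up and over towards +x. Push on its outer face to shut it.
- hatch_edge (a point): Middle of the free edge of the hatch, on its outer face; z of this frame points out of that face. Black plate, 118 mm long from the hinge, 128 mm wide (along the monitor's y), 8 mm thick; its underside lies in the hinge's plane, so when shut its outer face is 74 mm above the table.
- stud_head (a point): Top middle of the fastener's round steel flange (54 mm across, 6 mm thick), on the hatch's middle line, 70 mm from the hinge, 34 mm above the outer face when up (108 mm above the table, hatch shut). On it stands the wing, a bar 44 mm long (x of this frame), 11 mm thick (y), 28 mm high (z, outward), lying along the hatch's length at first. Fingers fit on both sides with their tips at the flange.
- plunger (a joint): How far the fastener is pressed in (m), 0 = up. Its spring resists with 2 N plus 0.25 N per mm. With the hatch shut it bottoms firmly (25 N per mm) in a floating receptacle inside the bay at a depth of 9 to 24 mm, different each time and out of sight. It can be turned only within the last 2 mm before bottoming. Turned a quarter and let go, it springs back 4 to 5 mm and stays caught 4 to 19 mm in.
- wing (a joint): Turn of the fastener (rad), clockwise seen from above: 0 at the start, 1.57 when the cam pin at its lower end lies in its notch, hard stop at 1.62. Not pressed deep enough, the receptacle's slot stops it within about 0.1 rad. More than 22 N between pin and receptacle, pressing, pulling or twisting, damages it.
- tape_roll: Black roll of tape lying flat, 90 mm across, 25 mm high, beside the monitor; loose. Origin under its middle.
- spare_pack: Black spare battery pack 90 x 50 x 40 mm beside the monitor; loose. Origin under its middle.
- lens_cap: Black lens cap 48 mm across, 10 mm high, lying on the back face of the monitor towards its -y side; loose. Origin under its middle.
- phone: Phone lying flat, 150 x 72 x 8 mm; loose. Origin under its middle.
- drink_can: Drink can 66 mm across, 115 mm high, upright; loose. Origin under its middle.
- mug: White mug 80 mm across, 90 mm high, upright; loose. Origin under its middle.
- screwdriver: Screwdriver lying on the table; loose. Origin under its middle.

How it is judged:
By the outcome, as a careful person would: the job done as asked, in the order asked, and still so for the second after the job is handed in, with the robot touching nothing.
It also fails if it takes over 53 s, if anything falls off the work surface, if the arm or the gripper's body presses on something with over 40 N, if the wrist force passes 120 N, or if a joint passes its speed limit or range.

### The arm

A 6-joint arm with a two-finger parallel gripper is mounted at the origin on the work surface. World frame = base frame: x ahead of the robot, y to its left, z up, the work surface at z = 0. Lengths are in m, angles in degrees, forces in N, time in s.
With the tool pointing down it reaches from about 0.25 to 0.725 m from the base axis. Payload 9.7 kg.
Tool frame: the origin (TCP) lies between the finger pads; the fingertips stand 11 mm ahead of it and the grasp point (between the pads) lies 8 mm behind it; y points along the fingers, x is the direction in which the jaws open and shut, and the axes are right-handed (so a half turn about y gives the same grasp; the last joint's range is limited). The gripper opens to 85 mm and grips with 20 to 120 N. Pads are 22 mm wide; open, the fingers measure 114 mm over their backs; the gripper's body (76 mm by 85 mm) begins 54 mm behind the grasp point. The pads swing forward as they close: fully open they stand 13 mm farther back than shut.
Start: joints at [-73.052, 4.979, 10.078, 95.1, 0, 90], TCP at [0.16, -0.526, 0.242] pointing down, gripper open.
Joint ranges: [-179.16, 179.16], [-48.56, 103.87], [-65.8, 70.77], [-126.05, 130.52], [-82.76, 87.17], [-180, 180]. Speed limits (degrees/s): [127.2, 127.2, 147.25, 180, 180, 180].

### API

Orientations are given as [roll, pitch, yaw] about the fixed x, y, z axes, in that order (R = Rz(yaw) Ry(pitch) Rx(roll)).
In Python, from workcell import bot, vision gives the robot as it stands. The module is installed in compiled form; this text tells all that it offers.
- The arm moves only by the shell command python3 -m crank 'ROWS' [OPENING] [FORCE]. ROWS is text: rows parted by semicolons, each of 6 numbers parted by spaces: the shift along the tool's x, y, z in m, then the turn, a rotation vector about the tool's x, y, z in rad. A call has 1 to 8 rows; each row is the pose to reach, as a shift and turn from the pose commanded when the call began, along the tool's axes at that moment; what a row does not reach only later rows make up. A row lasts 1/10 s, in which the tool goes at most 50 mm and 8.59 degrees, less where a joint would pass 70% of its speed; a pose out of reach is approached as far as the arm can. A call with a gripper value outside its range is refused whole. OPENING is the gripper's target within -1 to 1 (shut at 1, half-way at 0, fully open at -1), set as the call begins (- or left out, the last holds). The fingers move at their own pace and stop on an object; FORCE is the grip in N (left out, the last holds). Time passes only in rows, so rows that repeat a pose let the fingers close. It gives the time, the measured TCP pose, the force and the opening at its end, in the units of the state.
- bot.get_obs(): the state, without advancing time (a new reading comes with each control period).
- vision.camera(name): name is "scene" or "side" or "wrist"; returns the picture (420x560x3 uint8, red, green, blue); there is no depth.
- vision.get_calibration(name): a dict with "fx", "fy", "cx", "cy" (pixels), "rvec" (rotation vector, rad) and "tvec" (3), from world to camera coordinates, as OpenCV has them. Camera axes: x right, y down, z forward; pixel columns grow to the right and rows downward; lengths in m; the calibration is good to about 2 mm. A picture is of the moment at which its call begins: read the wrist's pose just before it. get_calibration takes no time and is no camera call; for the wrist camera it gives the pose at the moment of the call.
- bot.job_done(): hands the job in, once; it reports no verdict.
The state is a dict: "time": time; "q": joint angles; "qd": joint speeds; "joint_efforts": joint torques, N m; "ee_pos": TCP position; "tcp_rot": TCP orientation; "wrist_force": force on the tool from outside, world axes, zero at the start; "torque": the same for the moment, N m; "opening": finger opening in m.
Only numpy, scipy, OpenCV 4.12 (cv2) and the standard library are available. Lean on these libraries where they do the work, as an engineer would, in place of code of your own. Each camera call takes 0.05 s, during which the arm holds its last target. There are 200 camera calls.

## Working session

There is one attempt and no reset: what is moved stays moved. The work goes in short steps, Python scripts to look and compute and a shell command to move; the robot and the scene stay as the last step left them, time stands still between calls to the robot, and variables do not carry over. Pictures are saved under pics/ and viewed, about 8 in all and at most 12, crops included, and the job is handed in when it is done.

```bash
mkdir -p pics
cat > h.py <<'E'
import numpy as np, cv2
from workcell import bot, vision
def snap(n,f):
    im=vision.camera(n); cv2.imwrite('pics/'+f,im[:,:,::-1]); return im
def cal(n):
    c=vision.get_calibration(n); K=np.array([[c['fx'],0,c['cx']],[0,c['fy'],c['cy']],[0,0,1.]])
    R=cv2.Rodrigues(np.array(c['rvec'],float))[0]; return K,R,np.array(c['tvec'],float).ravel()
def ray(C,u,v):
    K,R,t=C; d=R.T@np.linalg.inv(K)@[u,v,1]; return -R.T@t,d/np.linalg.norm(d)
def atz(C,u,v,z):
    o,d=ray(C,u,v); return o+d*(z-o[2])/d[2]
def tri(C1,p1,C2,p2):
    o1,d1=ray(C1,*p1);o2,d2=ray(C2,*p2)
    s=np.linalg.lstsq(np.c_[d1,-d2],o2-o1,rcond=None)[0]
    a,b=o1+d1*s[0],o2+d2*s[1]; return (a+b)/2,np.linalg.norm(a-b)
def proj(C,P):
    K,R,t=C; q=K@(R@np.asarray(P,float)+t); return q[:2]/q[2]
E
python3 - <<'E'
from h import *
import pickle
o=bot.get_obs(); print(o)
for n in('scene','side','wrist'):
    C=cal(n); snap(n,n+'0.png'); pickle.dump(C,open(n+'0.pkl','wb')); print(n,-C[1].T@C[2],C[1][2])
a=[cv2.imread(f'pics/{n}0.png') for n in('scene','side')]
E
```

```text
{'time': 0.0, 'q': array([-7.30532982e+01,  5.00929004e+00,  1.00358328e+01,  9.51001355e+01,
       -6.08465638e-04,  8.99982326e+01]), 'qd': array([-0.03160864,  0.01526266,  0.06248981,  0.01794132,  0.07066763,
       -0.07772098]), 'joint_efforts': array([ 1.93938315e-03, -5.20387745e+01,  4.64801466e+01,  1.63292029e-02,
        8.24206631e-05,  8.86342860e-06]), 'ee_pos': array([ 0.16025009, -0.52591362,  0.24161278]), 'tcp_rot': array([-9.00006062e+01,  7.35928106e-02, -7.30515308e+01]), 'wrist_force': array([0.50231863, 0.90896202, 0.75538847]), 'torque': array([0.00985488, 0.01135907, 0.01076226]), 'opening': 0.08552192734136324}
scene [ 1.11717793 -0.61392958  0.85822548] [-0.50366837  0.53967898 -0.67458489]
side [-0.17147535  0.80121842  0.87885077] [ 0.53174039 -0.61701166 -0.58012824]
wrist [ 0.22499344 -0.50502339  0.37314044] [-0.25523858 -0.07822447 -0.96370856]
```

View pics/scene0.png

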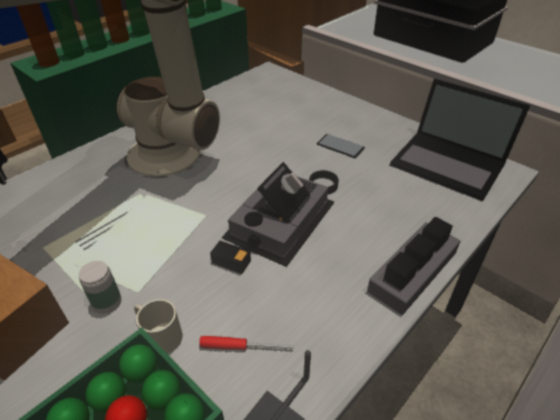

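View pics/side0.png

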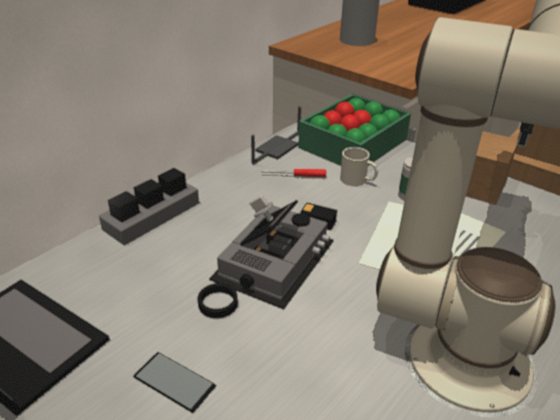

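The monitor is at about (280,215) in scene and (275,250) in side, with the hatch open and its hinge on the far side from the robot. Next I'll enlarge both views.

Run:
```python
import cv2,numpy as np
a=cv2.imread('pics/scene0.png')[155:275,200:350]; b=cv2.imread('pics/side0.png')[190:310,195:345]
f=lambda i:cv2.convertScaleAbs(cv2.resize(i,None,fx=5.3,fy=5,interpolation=cv2.INTER_CUBIC),alpha=1.6,beta=15)
cv2.imwrite('pics/ca.png',f(a));cv2.imwrite('pics/cb.png',f(b))
```

```text
(no output)
```

View pics/ca.png

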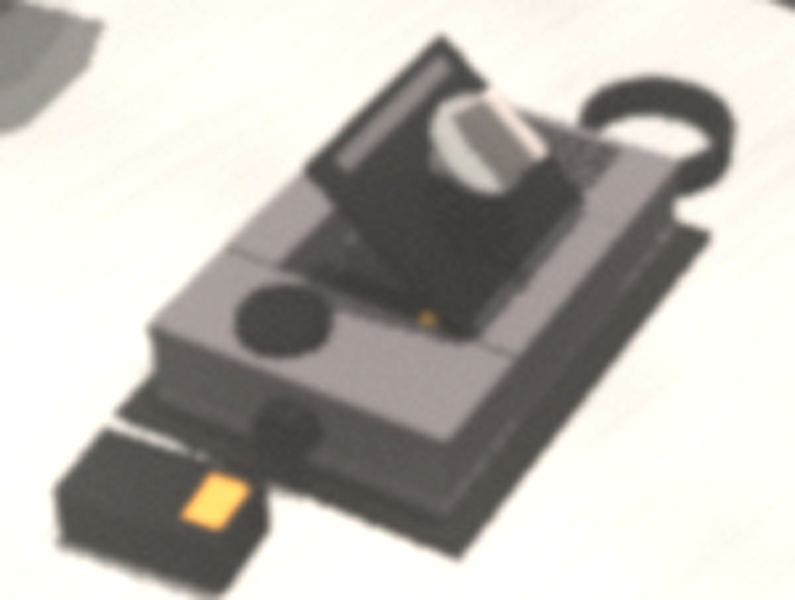

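View pics/cb.png

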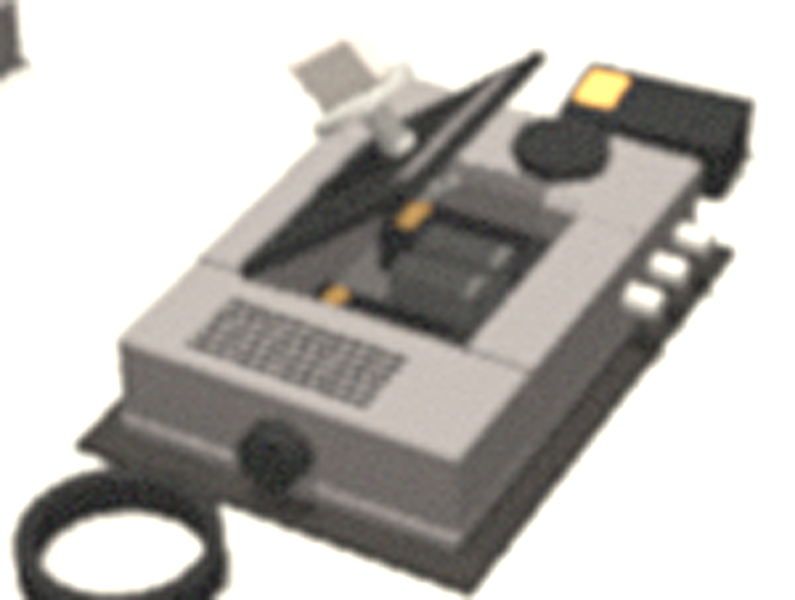

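```bash
cat > fit.py <<'E'
from h import *
import pickle
from scipy.optimize import least_squares
S=pickle.load(open('scene0.pkl','rb'));D=pickle.load(open('side0.pkl','rb'))
s=lambda x,y:np.array([200+x/5.3,155+y/5]); d=lambda x,y:np.array([195+x/5.3,190+y/5])
print('corner +x+y tri',tri(S,s(680,160),D,d(122,345)),' -x-y',tri(S,s(150,328),D,d(700,165)))
def loc(p,P): x,y,a=p[:3];c,n=np.cos(a),np.sin(a); return np.array([x+c*P[0]-n*P[1],y+n*P[0]+c*P[1],P[2]])
def hat(th,l,y,h): # l from hinge, h above underside
    return np.array([.055-l*np.cos(th)+h*np.sin(th),y,.066+l*np.sin(th)+h*np.cos(th)])
def res(p):
    r=[]
    for C,f,P in[(S,s(150,328),(-.085,-.125,.066)),(S,s(445,440),(.085,-.125,.066)),(S,s(680,160),(.085,.125,.066)),
               (D,d(122,345),(.085,.125,.066)),(D,d(465,460),(-.085,.125,.066)),(D,d(700,165),(-.085,-.125,.066)),
               (S,s(312,172),hat(p[3],.118,-.064,.008)),(S,s(440,37),hat(p[3],.118,.064,.008)),(D,d(543,57),hat(p[3],.118,-.064,.004))]:
        r+=list(proj(C,loc(p,P))-f)
    return np.array(r)
if __name__=='__main__':
    o=least_squares(res,[.5,-.05,0,1.]); p=o.x; print(p,np.degrees(p[2:]),'\n',o.fun.round(1))
    for nm,P in [('hinge',(.055,0,.066)),('edge',hat(p[3],.118,0,.008)),('stud now',hat(p[3],.07,0,.042)),('wing top now',hat(p[3],.07,0,.07)),('stud shut',(-.015,0,.108))]: 
        w=loc(p,P); print(nm,w.round(4),np.hypot(*w[:2]).round(3))
E
python3 fit.py
```

```text
corner +x+y tri (array([0.55207651, 0.17059446, 0.06126546]), np.float64(0.006637558639446778))  -x-y (array([ 0.44695847, -0.11017361,  0.06147022]), np.float64(0.005133627743207594))
[0.50004711 0.03002929 0.24761606 0.73738402] [14.18735536 42.24899229] 
 [-1.3 -0.8  0.9 -0.1 -0.8 -1.5 -1.9 -1.4 -0.7 -0.7 -0.9 -1.8 -1.8 -1.5
 -1.1 -1.4 -0.2 -0.8]
hinge [0.5534 0.0435 0.066 ] 0.555
edge [0.4739 0.0234 0.1513] 0.474
stud now [0.5305 0.0377 0.1442] 0.532
wing top now [0.5488 0.0423 0.1649] 0.55
stud shut [0.4855 0.0264 0.108 ] 0.486
```

Fit: the monitor is at about (0.50, 0.03) with yaw about 14°, and the hatch is open about 0.74 rad. I'll go above it, turning so that the jaws lie along the monitor's y (yaw 104°), and shut the fingers.

```bash
python3 -m crank '-.035 -.0045 .036 0 -.148 0; -.07 -.009 .072 0 -.296 0; -.105 -.0135 .108 0 -.444 0; -.14 -.018 .144 0 -.592 0; -.175 -.0225 .18 0 -.74 0; -.21 -.027 .216 0 -.888 0; -.245 -.0315 .252 0 -1.036 0; -.28 -.036 .288 0 -1.184 0' 1 40
cat > go.py <<'E'
from h import *
import sys
from scipy.spatial.transform import Rotation as Ro
# usage: go.py x y z yaw : shift in tool axes and turn from the present pose
o=bot.get_obs(); R=Ro.from_euler('xyz',o['tcp_rot'],degrees=True)
T=[float(v) for v in sys.argv[1:5]]; G=Ro.from_euler('xyz',[-90,0,T[3]],degrees=True)
print('shift',R.inv().apply(np.array(T[:3])-o['ee_pos']).round(4),'turn',(R.inv()*G).as_rotvec().round(4),'q',o['q'].round(1),'F',o['wrist_force'].round(2),o['torque'].round(3))
E
python3 go.py .47 .03 .30 104.2
```

```text
time: 0.95
ee_pos: [0.353, -0.1753, 0.2782]
tcp_rot: [-90.0, -0.0, -4.9]
wrist_force: [0.7, -2.0, 0.0]
opening: 0.0003
shift [ 0.0991 -0.0218  0.2145] turn [ 7.000e-04 -1.904e+00  1.000e-04] q [-26.4 -15.1  -4.5 100.6  -0.   68.5] F [ 0.73 -2.    0.05] [-0.038 -0.048  0.027]
```

```bash
python3 -m crank '.016 -.0036 .036 0 -.147 0; .033 -.007 .072 0 -.294 0; .05 -.011 .107 0 -.441 0; .066 -.0145 .143 0 -.588 0; .083 -.018 .179 0 -.735 0; .099 -.0218 .2145 0 -.882 0; .099 -.0218 .2145 0 -1.03 0; .099 -.0218 .2145 0 -1.177 0'
python3 -m crank '0 0 0 0 -.147 0; 0 0 0 0 -.294 0; 0 0 0 0 -.441 0;0 0 0 0 -.588 0;0 0 0 0 -.727 0;0 0 0 0 -.727 0'
python3 - <<'E'
from h import *
import pickle
C=cal('wrist'); pickle.dump(C,open('w1.pkl','wb')); im=snap('wrist','w1.png')
cv2.imwrite('pics/w1b.png',cv2.convertScaleAbs(cv2.resize(im[:,:,::-1],(784,588),interpolation=cv2.INTER_CUBIC),alpha=1.6,beta=15))
E
python3 go.py .47 .03 .30 104.2
```

```text
time: 1.75
ee_pos: [0.471, 0.0286, 0.2992]
tcp_rot: [-89.9, 0.0, 62.7]
wrist_force: [0.2, -0.7, 0.7]
opening: -0.0003
time: 2.35
ee_pos: [0.4706, 0.0274, 0.2996]
tcp_rot: [-90.0, -0.0, 104.0]
wrist_force: [0.4, 0.6, -1.2]
opening: 0.0003
shift [ 0.0027 -0.0004  0.    ] turn [-0.0003 -0.0086  0.0001] q [  3.3  -4.    7.5 101.5  -0.  -10.4] F [ 0.6  -0.25  0.48] [-0.003  0.01  -0.046]
```

View pics/w1b.png

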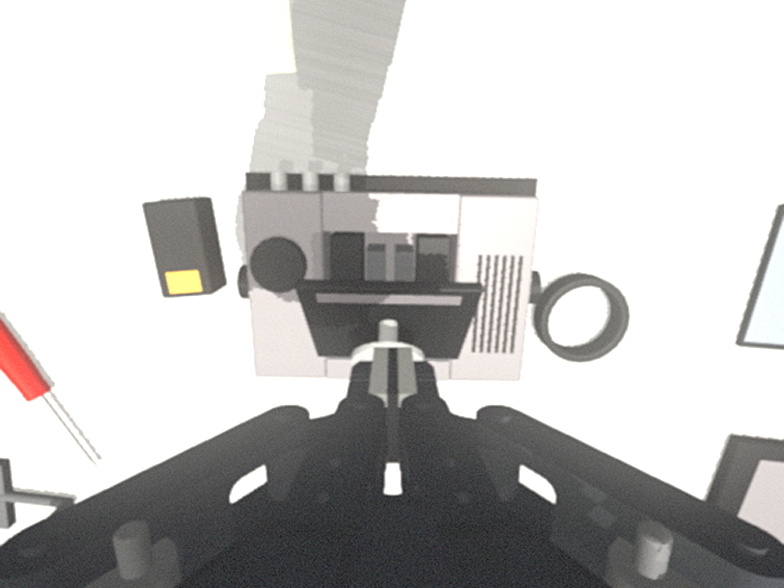

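Wrist view (784 px wide): the case top corners are (244,192), (536,197), (256,376) and (521,379). The hatch's free edge on its outer face runs (301,291)–(480,293) and the hinge line (318,357)–(460,360). I'll fit from this view and combine it with the other two.

```bash
cat > fit2.py <<'E'
from fit import *
W=pickle.load(open('w1.pkl','rb')); w=lambda x,y:np.array([x,y])/1.4
L=[((244,192),(-.085,-.125,.066)),((536,197),(-.085,.125,.066)),((256,376),(.085,-.125,.066)),((521,379),(.085,.125,.066))]
def r2(p):
    r=[proj(W,loc(p,P))-w(*f) for f,P in L]
    for f,y,l in[((301,291),-.064,.118),((480,293),.064,.118)]: r.append(proj(W,loc(p,hat(p[3],l,y,.008)))-w(*f))
    return np.concatenate(r)
for f in(r2,lambda p:np.r_[r2(p),.5*res(p)]):
    o=least_squares(f,[.5,.03,.25,.8]);p=o.x;print(p.round(4),np.degrees(p[2]).round(2),o.fun.round(1)[:12])
    print('stud shut',loc(p,(-.015,0,.108)),'stud top px',proj(W,loc(p,hat(p[3],.07,0,.042)))*1.4)
    for th in(p[3],.55,.35,.2,.1,0): print(round(th,2),(loc(p,hat(th,.105,.043,.008)+np.array([.011,0,0]))).round(4))
E
python3 fit2.py
```

```text
corner +x+y tri (array([0.55207651, 0.17059446, 0.06126546]), np.float64(0.006637558639446778))  -x-y (array([ 0.44695847, -0.11017361,  0.06147022]), np.float64(0.005133627743207594))
[0.501  0.0337 0.2306 0.7652] 13.21 [-2.7 -0.2  4.2 -0.8 -0.7  2.1  1.1  2.4 -5.1 -0.7  3.6 -0.3]
stud shut [0.48640511 0.03024271 0.108     ] stud top px [388.65397065 365.73580364]
0.77 [0.4871 0.0746 0.1445]
0.55 [0.4724 0.0711 0.1277]
0.35 [0.4621 0.0687 0.1095]
0.2 [0.4568 0.0675 0.0947]
0.1 [0.4545 0.0669 0.0844]
0 [0.4532 0.0666 0.074 ]
[0.5009 0.0335 0.2316 0.7651] 13.27 [-2.9 -0.3  4.  -1.1 -0.8  2.   1.   2.2 -5.3 -0.9  3.4 -0.6]
stud shut [0.48625253 0.03000936 0.108     ] stud top px [388.45513842 365.45754603]
0.77 [0.4869 0.0743 0.1445]
0.55 [0.4722 0.0709 0.1277]
0.35 [0.4619 0.0684 0.1095]
0.2 [0.4566 0.0672 0.0947]
0.1 [0.4543 0.0667 0.0844]
0 [0.453  0.0664 0.074 ]
```

```bash
python3 -m crank '.02 .03 -.014 0 0 0; .042 .06 -.0284 0 0 0; .042 .095 -.0284 0 0 0; .042 .1276 -.0284 0 0 0; .042 .1276 -.0284 0 0 0' 1 40
python3 -m crank '0 .0165 .001 0 0 0; 0 .025 .008 0 0 0; 0 .0333 .0163 0 0 0; 0 .042 .022 0 0 0; 0 .0515 .0269 0 0 0; 0 .0515 .0269 0 0 0'
```

```text
time: 2.9
ee_pos: [0.4861, 0.0749, 0.1679]
tcp_rot: [-89.6, -0.0, 103.7]
wrist_force: [-0.6, 0.1, 0.4]
opening: 0.0003
time: 3.5
ee_pos: [0.4614, 0.0683, 0.1202]
tcp_rot: [-89.9, 0.0, 103.8]
wrist_force: [-0.2, -0.8, -0.6]
opening: 0.0001
```

```bash
python3 -m crank '0 .008 .003 0 0 0; 0 .015 .0054 0 0 0; 0 .02 .0066 0 0 0; 0 .025 .0078 0 0 0'
python3 -m crank '0 .004 .0006 0 0 0; 0 .008 .0012 0 0 0'
python3 -m crank '0 .001 0 0 0 0; 0 .002 0 0 0 0'
```

```text
time: 3.9
ee_pos: [0.4541, 0.0667, 0.0962]
tcp_rot: [-90.0, -0.0, 103.8]
wrist_force: [-13.2, -0.4, 17.9]
opening: 0.0
time: 4.1
ee_pos: [0.453, 0.0665, 0.0883]
tcp_rot: [-90.0, -0.0, 103.8]
wrist_force: [0.8, 1.7, 1.7]
opening: -0.0003
time: 4.3
ee_pos: [0.4533, 0.0666, 0.0855]
tcp_rot: [-90.0, -0.0, 103.9]
wrist_force: [-1.8, 2.2, 2.6]
opening: -0.0002
```

```bash
python3 -m crank '0 .001 0 0 0 0; 0 .001 0 0 0 0'; python3 -m crank '0 .001 0 0 0 0; 0 .001 0 0 0 0'
python3 - <<'E'
from h import *
snap('side','s2.png');im=cv2.imread('pics/s2.png')[180:300,195:345]
cv2.imwrite('pics/s2c.png',cv2.convertScaleAbs(cv2.resize(im,None,fx=5,fy=5,interpolation=cv2.INTER_CUBIC),alpha=1.6,beta=15))
E
```

```text
time: 4.5
ee_pos: [0.4533, 0.0666, 0.0849]
tcp_rot: [-90.0, -0.0, 103.9]
wrist_force: [-2.5, 1.3, 5.4]
opening: -0.0
time: 4.7
ee_pos: [0.4533, 0.0665, 0.0848]
tcp_rot: [-90.0, -0.0, 103.9]
wrist_force: [-5.2, 1.6, 14.2]
opening: -0.0
```

View pics/s2c.png

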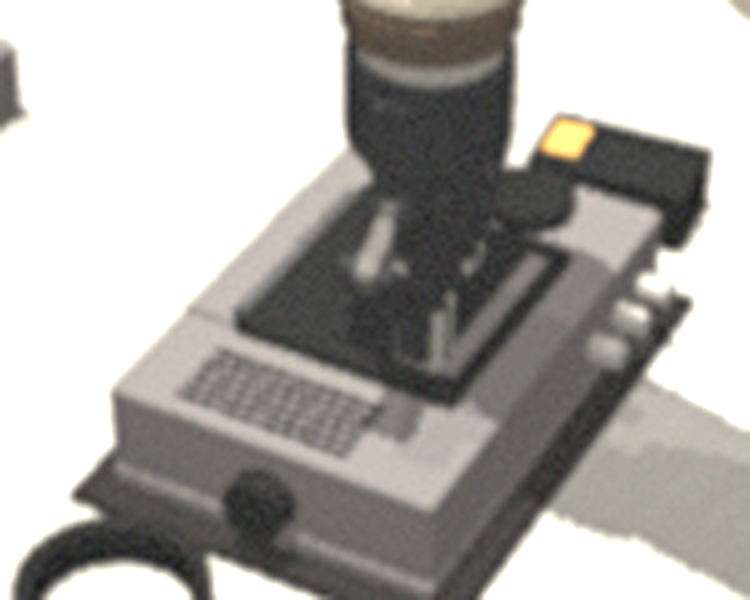

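The hatch is flat shut: it stopped firmly with the tips at about 74 mm, and the side view shows it flat. I'll retreat, open, and look at the wing from two wrist poses.

```bash
python3 -m crank '0 -.04 0 0 0 0; 0 -.08 0 0 0 0; 0 -.12 0 0 0 0; -.014 -.155 .022 0 0 0; -.014 -.155 .022 0 0 0;-.014 -.155 .022 0 0 0' -1
python3 - <<'E'
from h import *
import pickle
print(bot.get_obs()['ee_pos'],bot.get_obs()['wrist_force'],bot.get_obs()['opening'])
C=cal('wrist'); pickle.dump(C,open('w2.pkl','wb')); im=snap('wrist','w2.png')
cv2.imwrite('pics/w2b.png',cv2.convertScaleAbs(cv2.resize(im[:,:,::-1],(784,588),interpolation=cv2.INTER_CUBIC),alpha=1.6,beta=15))
E
python3 -m crank '-.02 0 -.02 0 0 0; -.044 0 -.05 0 0 0; -.044 0 -.05 0 0 0; -.044 0 -.05 0 0 0'
python3 - <<'E'
from h import *
import pickle
print(bot.get_obs()['ee_pos'],bot.get_obs()['wrist_force'],bot.get_obs()['opening'])
C=cal('wrist'); pickle.dump(C,open('w3.pkl','wb')); im=snap('wrist','w3.png')
cv2.imwrite('pics/w3b.png',cv2.convertScaleAbs(cv2.resize(im[:,:,::-1],(784,588),interpolation=cv2.INTER_CUBIC),alpha=1.6,beta=15))
E
```

```text
time: 5.35
ee_pos: [0.4357, 0.0473, 0.2391]
tcp_rot: [-90.1, 0.0, 103.8]
wrist_force: [-0.3, 0.1, -0.6]
opening: 0.0844
[0.43573608 0.04725856 0.23906269] [-0.28507544  0.05715264 -0.62517308] 0.084445321613367
time: 5.8
ee_pos: [0.4944, 0.0167, 0.2364]
tcp_rot: [-89.8, -0.1, 103.8]
wrist_force: [-0.3, -0.1, -0.3]
opening: 0.0853
[0.49436047 0.01673964 0.23638578] [-0.32301268 -0.11488584 -0.27580282] 0.08527628346443086
```

View pics/w2b.png

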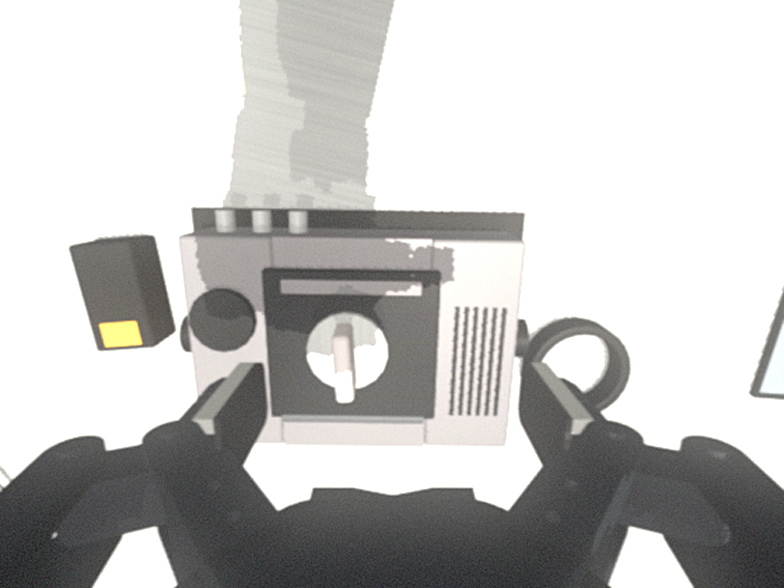

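View pics/w3b.png

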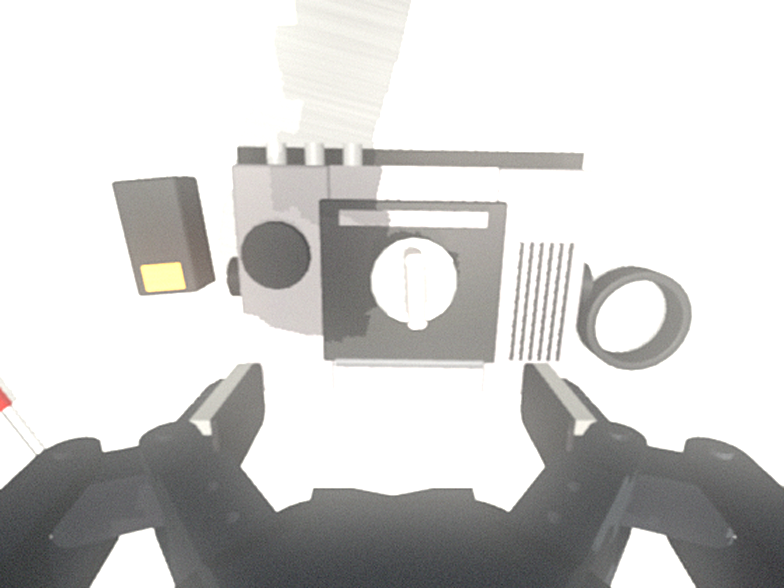

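Both pictures show the hatch shut. The flange is centred at (347.5,352) in w2 and (414,281) in w3, and the wing lies along the hatch's length. I'll triangulate from these.

```bash
cat > fit3.py <<'E'
from h import *
import pickle
A=pickle.load(open('w2.pkl','rb'));B=pickle.load(open('w3.pkl','rb')); w=lambda x,y:np.array([x,y])/1.4
g=lambda a,b:tri(A,w(*a),B,w(*b))
print('flange',g((347.5,352),(414,281)))
c=[g(a,b) for a,b in[((264,269),(320,200)),((440,270),(506,203)),((272,417),(322,361)),((434,419),(497,362))]]
for x in c: print('hatch corner',x[0].round(4),x[1].round(4))
c=[x[0] for x in c]; e=c[1]-c[0];f=c[3]-c[2];print('widths',np.linalg.norm(e),np.linalg.norm(f),'len',np.linalg.norm(c[2]-c[0]),'yaw of y',np.degrees(np.arctan2(*(e+f)[1::-1])))
for C,p in((A,(347.5,352)),(B,(414,281))): print(atz(C,*w(*p),.108))
k=np.mean([np.r_[atz(C,*w(*p),.074),0][:3] for C,q in((A,[(264,269),(440,270),(272,417),(434,419)]),(B,[(320,200),(506,203),(322,361),(497,362)])) for p in q],0);print('hatch mid',k)
E
python3 fit3.py; python3 go.py .4862 .03 .2364 103.3
```

```text
flange (array([0.48607225, 0.02986771, 0.10641424]), np.float64(0.00021903294700103822))
hatch corner [ 0.4549 -0.043   0.0664] 0.0004
hatch corner [0.4259 0.0819 0.0637] 0.001
hatch corner [ 0.5715 -0.0175  0.0679] 0.0013
hatch corner [0.5348 0.1053 0.0821] 0.0007
widths 0.12823187130563463 0.1289624862673196 len 0.11940679464576716 yaw of y 104.84656516131625
[0.48543381 0.02997823 0.108     ]
[0.4856754  0.02960164 0.108     ]
hatch mid [0.4963001  0.03231372 0.074     ]
shift [0.0145 0.0007 0.0044] turn [-0.003   0.0099  0.0007] q [  2.   -2.6   1.8  94.6   0.  -11.9] F [ 0.56 -0.2   0.3 ] [ 0.024 -0.026 -0.006]
```

```bash
python3 -m crank '.0145 0 .0047 0 0 0; .0145 .03 .0047 0 0 0; .0145 .06 .0047 0 0 0; .0145 .09 .0047 0 0 0; .0145 .1155 .0047 0 0 0; .0145 .1155 .0047 0 0 0' -1
python3 go.py .4859 .0299 .1208 104
```

```text
time: 6.45
ee_pos: [0.4837, 0.0307, 0.1203]
tcp_rot: [-89.7, -0.1, 103.9]
wrist_force: [-0.7, 0.6, 0.4]
opening: 0.0859
shift [-0.0013 -0.0005 -0.0019] turn [-0.0047 -0.0011  0.001 ] q [  3.6  -4.3 -12.8  81.8   0.  -10.3] F [-0.75  0.63  0.42] [-0.038  0.009 -0.043]
```

```bash
python3 -m crank '0 0 0 0 0 0; 0 0 0 0 0 0'; python3 go.py .4859 .0299 .1208 104
```

```text
time: 6.65
ee_pos: [0.4869, 0.0303, 0.1251]
tcp_rot: [-90.1, 0.0, 103.9]
wrist_force: [0.3, -0.0, 0.3]
opening: 0.0852
shift [-0.0001  0.0043  0.001 ] turn [ 0.0025 -0.0016 -0.0004] q [  3.6  -4.4 -12.3  82.    0.  -10.4] F [ 0.27 -0.05  0.33] [ 0.027 -0.007 -0.041]
```

```bash
python3 -m crank '0 0 0 0 0 0; 0 0 0 0 0 0;0 0 0 0 0 0; 0 0 0 0 0 0; 0 0 0 0 0 0; 0 0 0 0 0 0' 1 30; python3 go.py .4859 .0299 .1208 104;  python3 go.py .4859 .0299 .1208 104
```

```text
time: 7.25
ee_pos: [0.4865, 0.029, 0.1233]
tcp_rot: [-90.0, 0.1, 103.8]
wrist_force: [-0.7, -4.3, 1.4]
opening: 0.0099
shift [0.001  0.0025 0.0003] turn [-0.0003 -0.0027 -0.0018] q [  3.5  -4.3 -12.4  81.9  -0.1 -10.4] F [-0.69 -4.3   1.43] [-0.983  0.028  0.025]
shift [0.001  0.0025 0.0003] turn [-0.0003 -0.0027 -0.0018] q [  3.5  -4.3 -12.4  81.9  -0.1 -10.4] F [-0.69 -4.3   1.43] [-0.983  0.028  0.025]
```

```bash
python3 -m crank '-.0008 .001 0 0 0 0; -.0008 .002 0 0 0 0;-.0008 .002 0 0 0 0'; python3 -m crank '0 .001 0 0 0 0; 0 .002 0 0 0 0; 0 .002 0 0 0 0'; python3 -m crank '0 .001 0 0 0 0; 0 .002 0 0 0 0; 0 .002 0 0 0 0'
```

```text
time: 7.55
ee_pos: [0.4865, 0.0289, 0.1211]
tcp_rot: [-90.0, 0.0, 103.9]
wrist_force: [-1.0, -2.1, 2.0]
opening: 0.0102
time: 7.85
ee_pos: [0.4865, 0.0289, 0.119]
tcp_rot: [-90.0, 0.0, 103.9]
wrist_force: [-1.8, -3.1, 2.2]
opening: 0.0103
time: 8.15
ee_pos: [0.4865, 0.0289, 0.1171]
tcp_rot: [-90.0, 0.0, 103.9]
wrist_force: [-2.6, -4.4, 2.4]
opening: 0.0107
```

```bash
python3 -m crank '-.0006 .001 .0006 0 0 0; -.0006 .002 .0006 0 0 0;-.0006 .002 .0006 0 0 0'; for i in 1; do python3 -m crank '0 .0005 0 0 0 0; 0 .0005 0 0 0 0'; python3 -m crank '0 .0005 0 0 0 0; 0 .0005 0 0 0 0'; python3 -m crank '0 .0005 0 0 0 0; 0 .0005 0 0 0 0'; done
```

```text
time: 8.45
ee_pos: [0.4864, 0.0287, 0.1153]
tcp_rot: [-90.1, -0.0, 103.9]
wrist_force: [1.0, 1.3, 3.1]
opening: 0.0097
time: 8.65
ee_pos: [0.4864, 0.0286, 0.1148]
tcp_rot: [-90.0, -0.0, 103.9]
wrist_force: [0.7, 2.7, 3.0]
opening: 0.0101
time: 8.85
ee_pos: [0.4864, 0.0285, 0.1143]
tcp_rot: [-90.0, -0.0, 103.9]
wrist_force: [0.9, 3.6, 3.8]
opening: 0.0103
time: 9.05
ee_pos: [0.4864, 0.0285, 0.1138]
tcp_rot: [-90.0, -0.0, 103.9]
wrist_force: [1.7, 4.9, 4.1]
opening: 0.0103
```

```bash
cat > ok.py <<'E'
from h import *
import sys
o=bot.get_obs(); F=o['wrist_force']; print('z',o['ee_pos'].round(4),'F',F.round(1),'T',o['torque'].round(2))
sys.exit(abs(F[2])>float(sys.argv[1]))
E
python3 -m crank '.0003 .0005 -.0001 0 0 0; .0003 .0005 -.0001 0 0 0' >/dev/null; python3 ok.py 8 && python3 -m crank '0 .0005 0 0 0 0; 0 .0005 0 0 0 0' >/dev/null && python3 ok.py 8 && python3 -m crank '0 .0005 0 0 0 0; 0 .0005 0 0 0 0' >/dev/null && python3 ok.py 8 && python3 -m crank '0 .0005 0 0 0 0; 0 .0005 0 0 0 0' >/dev/null && python3 ok.py 8 && python3 -m crank '0 .0005 0 0 0 0; 0 .0005 0 0 0 0' >/dev/null && python3 ok.py 8 && python3 -m crank '0 .0005 0 0 0 0; 0 .0005 0 0 0 0' >/dev/null && python3 ok.py 8 && python3 -m crank '0 .0005 0 0 0 0; 0 .0005 0 0 0 0' >/dev/null && python3 ok.py 8
```

```text
z [0.4864 0.0286 0.1132] F [2.4 3.4 3.7] T [ 0.92 -0.54  0.01]False
```

```bash
sed -i 's/sys.exit(\(.*\))$/sys.exit(int(\1))/' ok.py
python3 -m crank '.0003 .0005 .0001 0 0 0; .0003 .0005 .0001 0 0 0' >/dev/null; python3 ok.py 8 && python3 -m crank '0 .0005 0 0 0 0; 0 .0005 0 0 0 0' >/dev/null && python3 ok.py 8 && python3 -m crank '0 .0005 0 0 0 0; 0 .0005 0 0 0 0' >/dev/null && python3 ok.py 8 && python3 -m crank '0 .0005 0 0 0 0; 0 .0005 0 0 0 0' >/dev/null && python3 ok.py 8 && python3 -m crank '0 .0005 0 0 0 0; 0 .0005 0 0 0 0' >/dev/null && python3 ok.py 8 && python3 -m crank '0 .0005 0 0 0 0; 0 .0005 0 0 0 0' >/dev/null && python3 ok.py 8 && python3 -m crank '0 .0005 0 0 0 0; 0 .0005 0 0 0 0' >/dev/null && python3 ok.py 8
```

```text
z [0.4864 0.0287 0.1131] F [3.  2.  5.5] T [ 0.53 -0.64  0.05]
z [0.4864 0.0287 0.1129] F [2.6 2.3 9. ] T [ 0.6  -0.36  0.04]
```

Bottom felt: the force rose from 3.7 to 9 N within 0.3 mm, about 10 mm in. Now I'll turn clockwise (+ about tool y), with a check early on.

```bash
python3 -m crank '0 0 0 0 .06 0; 0 0 0 0 .12 0; 0 0 0 0 .18 0; 0 0 0 0 .24 0;0 0 0 0 .24 0'; python3 ok.py 15; python3 go.py .4864 .0287 .113 104
```

```text
time: 10.15
ee_pos: [0.4864, 0.0285, 0.1129]
tcp_rot: [-90.1, 0.0, 90.0]
wrist_force: [0.9, 1.5, 8.1]
opening: 0.0106
z [0.4864 0.0285 0.1129] F [0.9 1.5 8.1] T [ 0.45 -0.4  -0.  ]
shift [ 0.0002 -0.0001  0.    ] turn [ 0.0013 -0.2445 -0.0009] q [  3.4  -4.3 -13.5  80.7  -0.    3.4] F [0.89 1.53 8.08] [ 0.447 -0.4   -0.002]
```

```bash
python3 -m crank '0 0 0 0 .08 0; 0 0 0 0 .16 0; 0 0 0 0 .24 0; 0 0 0 0 .32 0;0 0 0 0 .4 0; 0 0 0 0 .48 0; 0 0 0 0 .56 0; 0 0 0 0 .64 0'; python3 ok.py 15 && python3 -m crank '0 0 0 0 .08 0; 0 0 0 0 .16 0; 0 0 0 0 .24 0; 0 0 0 0 .32 0;0 0 0 0 .4 0; 0 0 0 0 .46 0; 0 0 0 0 .52 0; 0 0 0 0 .58 0'; python3 ok.py 15
```

```text
time: 10.95
ee_pos: [0.4864, 0.0281, 0.1129]
tcp_rot: [-90.1, 0.0, 53.2]
wrist_force: [1.4, -0.8, 7.7]
opening: 0.0104
z [0.4864 0.0281 0.1129] F [ 1.4 -0.8  7.7] T [-0.12 -0.42  0.02]
time: 11.75
ee_pos: [0.4862, 0.0279, 0.1129]
tcp_rot: [-90.1, -0.0, 20.0]
wrist_force: [-0.1, -3.1, 8.5]
opening: 0.0104
z [0.4862 0.0279 0.1129] F [-0.1 -3.1  8.5] T [-0.49 -0.18 -0.01]
```

```bash
python3 -m crank '0 0 0 0 .04 0; 0 0 0 0 .08 0; 0 0 0 0 .11 0; 0 0 0 0 .11 0'; python3 ok.py 15; python3 -m crank '0 0 0 0 .01 0; 0 0 0 0 .015 0; 0 0 0 0 .015 0' ; python3 ok.py 15
```

```text
time: 12.15
ee_pos: [0.4861, 0.0279, 0.1129]
tcp_rot: [-90.1, -0.0, 13.8]
wrist_force: [-0.5, -2.9, 9.7]
opening: 0.0102
z [0.4861 0.0279 0.1129] F [-0.5 -2.9  9.7] T [-0.5  -0.14 -0.03]
time: 12.45
ee_pos: [0.4861, 0.0279, 0.1129]
tcp_rot: [-90.1, -0.0, 13.0]
wrist_force: [0.4, -1.9, 9.5]
opening: 0.0101
z [0.4861 0.0279 0.1129] F [ 0.4 -1.9  9.5] T [-0.5  -0.14  0.04]
```

```bash
python3 -m crank '0 -.001 0 0 0 0; 0 -.002 0 0 0 0; 0 -.003 0 0 0 0;0 -.003 0 0 0 0'; python3 ok.py 15;  python3 -m crank '0 -.001 0 0 0 0; 0 -.001 0 0 0 0'; python3 ok.py 15
```

```text
time: 12.85
ee_pos: [0.486, 0.028, 0.1152]
tcp_rot: [-90.1, 0.0, 13.0]
wrist_force: [2.1, -5.7, 3.7]
opening: 0.0101
z [0.486  0.028  0.1152] F [ 2.1 -5.7  3.7] T [-1.12 -0.61  0.01]
time: 13.05
ee_pos: [0.486, 0.028, 0.1161]
tcp_rot: [-90.1, 0.0, 13.0]
wrist_force: [2.3, -4.8, 3.0]
opening: 0.01
z [0.486  0.028  0.1161] F [ 2.3 -4.8  3. ] T [-1.14 -0.63 -0.03]
```

```bash
python3 -m crank '0 -.001 0 0 0 0; 0 -.001 0 0 0 0'>/dev/null; python3 ok.py 15;  python3 -m crank '0 -.0006 0 0 0 0; 0 -.0006 0 0 0 0'>/dev/null; python3 ok.py 15; python3 -m crank '0 -.0004 0 0 0 0; 0 -.0004 0 0 0 0'>/dev/null; python3 ok.py 15
```

```text
z [0.486  0.028  0.1171] F [ 2.8 -4.9  2.6] T [-1.13 -0.7  -0.01]
z [0.486  0.028  0.1177] F [ 2.5 -4.9  3.4] T [-1.16 -0.64  0.02]
z [0.486  0.0279 0.1179] F [ 4.  -4.6  1.9] T [-1.21 -0.84  0.04]
```

```bash
python3 -m crank '0 -.0005 0 0 0 0; 0 -.0005 0 0 0 0'>/dev/null; python3 ok.py 15
```

```text
z [0.486 0.028 0.118] F [ 3.3 -4.8 -1.8] T [-1.14 -1.08  0.03]
```

The cam has caught: the force turned to a pull 4.9 mm above bottom. I'll ease back, release and rise.

```bash
python3 -m crank '0 .0005 0 0 0 0; 0 .0005 0 0 0 0'>/dev/null; python3 ok.py 15; python3 -m crank '0 0 0 0 0 0; 0 0 0 0 0 0;0 0 0 0 0 0;0 0 0 0 0 0; 0 0 0 0 0 0' -1; python3 -m crank '0 -.02 0 0 0 0; 0 -.05 0 0 0 0; 0 -.09 0 0 0 0; 0 -.12 .02 0 0 0; 0 -.12 .04 0 0 0;0 -.12 .04 0 0 0;0 -.12 .04 0 0 0'
python3 - <<'E'
from h import *
a=snap('wrist','w4.png');b=snap('side','s4.png')[180:300,195:345]
f=lambda i:cv2.convertScaleAbs(i[:,:,::-1],alpha=1.5,beta=10)
o=np.hstack([cv2.resize(f(a),(400,300)),cv2.resize(f(b),(400,300),interpolation=cv2.INTER_CUBIC)]);cv2.imwrite('pics/f4.png',o)
E
```

```text
z [0.486  0.028  0.1178] F [ 3.  -5.5  1.7] T [-1.13 -0.8   0.  ]
time: 14.55
ee_pos: [0.4859, 0.0289, 0.1181]
tcp_rot: [-90.0, 0.0, 13.1]
wrist_force: [-0.1, -0.8, -0.5]
opening: 0.0815
time: 15.25
ee_pos: [0.4769, 0.0679, 0.2379]
tcp_rot: [-90.0, 0.0, 13.1]
wrist_force: [-0.2, -0.8, 0.2]
opening: 0.0853
```

View pics/f4.png

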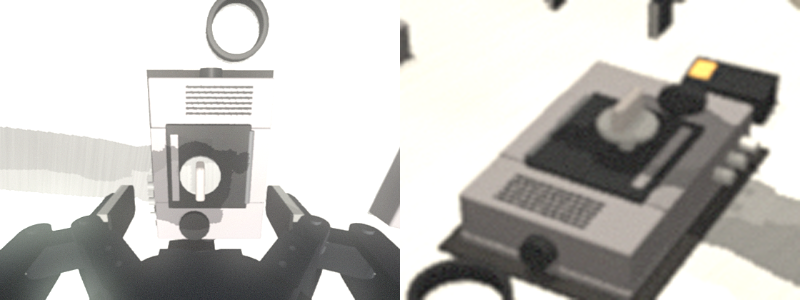

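The wing lies across the hatch along the monitor's y after its quarter turn. The flange sits lower, the hatch is flat, and the loose things nearby are in place.

```bash
python3 -c "
from workcell import bot
print(bot.get_obs()['wrist_force']);print(bot.job_done())"
```

```text
[-0.42048669 -0.43075658 -0.63387565]
the job is handed in; nothing more can be done
None
```

The hatch is shut, and the fastener is pressed in, turned a quarter turn clockwise and caught. I handed the job in at about 15 s of the 53 s.

- **Hatch:** I pushed it down with closed fingertips until it stopped firmly, with the tips at about 74 mm above the table, which is its shut height. One reading on the way down spiked to about 18 N upward and 13 N sideways as the hatch swung down. The force then fell to about 2 N.
- **Pressing:** the fastener bottomed about 10 mm in, where the force rose from 3.7 to 9 N within 0.3 mm.
- **Turning:** I turned it about 91° (1.59 rad) at 8–10 N with almost no resisting torque. The sideways force on the tool reached about 6 N at most during the grip, pressing and turning.
- **Catch:** lifting gently, the cam caught 4.9 mm above the bottom, where the force changed from a push to a slight pull of about 2 N. I then let go.
- **Last checks:** the pictures after letting go show the wing across the hatch and the hatch flat. The lens cap, tape roll and battery pack look where they were. I did not look again at the phone, can, mug and screwdriver, but the arm never worked near them. The wrist force was near zero, with the gripper clear above.

My early readings from the scene and side pictures were off by a pixel or two. The first wrist picture was also off, by up to 5 pixels. I therefore took the fastener's position from two wrist views taken after shutting the hatch, which agreed to 0.2 mm and gave 106 mm for the flange's height against the stated 108 mm.

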